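# Pack the data logger and snap its case shut

### The arm

A 6-joint arm with a two-finger parallel gripper is mounted at the origin on a cart in front of the work surface, level with it; the furniture and walls round the work are solid. World frame = base frame: x ahead of the robot, y to its left, z up, the work surface at z = 0. Lengths are in m, angles in degrees, forces in N, time in s.
With the tool pointing down it reaches from about 0.3 to 0.75 m from the base axis. Payload 8.5 kg.
Tool frame: the origin (TCP) lies midway between the tips of the shut fingers; the grasp point (between the pads) lies 19 mm behind it; z points along the fingers, y is the line along which they close (so a half turn about z gives the same grasp; the last joint's range is limited). The gripper opens to 85 mm and grips with 20 to 120 N. Pads are 22 mm wide; open, the fingers measure 114 mm over their backs; the gripper's body (76 mm by 85 mm) begins 54 mm behind the grasp point. The pads swing forward as they close: fully open they stand 13 mm farther back than shut.
Start: joints at [-79.601, 21.807, 74.336, -0, 83.858, -12.336], TCP at [0.213, -0.507, 0.231] pointing down, gripper open.
Joint ranges: [-178.18, 178.18], [-50.72, 133.34], [12.68, 142.11], [-81.47, 261.47], [9.98, 163.14], [-165.26, 165.26]. Speed limits (degrees/s): [136.94, 136.94, 180, 180, 180, 180].

### API

Orientations are given as a 3x3 rotation matrix whose columns are the frame's x, y, z axes.
In Python, from rig import env, viewer, recognise, pinpoint gives the robot as it stands.
- The arm moves only by the tool move_arm, never from a script. Its argument "plan" is text: rows parted by semicolons, each of 7 numbers parted by spaces: the shift along the tool's x, y, z in m, then the turn, a rotation vector about the tool's x, y, z in rad, then the finger opening in m, from 0 to 0.0854. A call has 1 to 12 rows; each row shifts and turns the commanded pose from where the row before left it, along the tool's axes as they then stand; what a row does not reach is not made up. A row lasts 1/8 s, in which the tool goes at most 62.5 mm and 10.7 degrees, less where a joint would pass 70% of its speed; a pose out of reach is approached as far as the arm can. A call is refused whole if a number of a shift passes 0.0625 or a number of a turn 0.188, either way. A call with a gripper value outside its range is refused whole. The fingers move at their own pace and stop on an object; "grip_force" is the grip in N (left out, the last holds). Time passes only in rows, so rows that do not move let the fingers close. It gives the time, the measured TCP pose, the force, the opening and the grip force at its end, in the units of the state.
- env.observe(): the state, without advancing time (a new reading comes with each control period).
- viewer.get_image(name): name is "side" or "top" or "wrist"; returns (picture, depth): 384x512x3 uint8, red, green, blue; 384x512 float32, m along the optical axis (not along the pixel's ray), 0 where there is no reading.
- viewer.calibration(name): a dict with "fx", "fy", "cx", "cy" (pixels), "k1" (the pictures are not rectified: a ray, as slopes to the right and down, at radius r is drawn at 1 + k1 r^2 times it, then the intrinsics apply), "R" (3x3) and "t" (3): a world point X has camera coordinates R X + t. Camera axes: x right, y down, z forward; pixel columns grow to the right and rows downward; lengths in m; the calibration is good to about 2 mm. A picture is of the moment at which its call begins: read the wrist's pose just before it. calibration takes no time and is no camera call; for the wrist camera it gives the pose at the moment of the call.
- env.close_job(): hands the job in; it is judged then, once.
Trained networks look in the newest picture that a camera, given by its name, has taken for a name from the list of things; names that differ only in an ending like _2 or _b are one class to them, and where a whole thing is asked for, a point or a joint stands for the part that bears it (a point fixed in the world has none). Each returns a list of dicts, best first, with "conf" (0 to 1); they miss things now and then, are a little off and sometimes report something else, mostly with a low value. They report only what shows in the picture. A call takes as long as a camera call. They do not tell look-alikes from the thing itself.
- recognise(camera, name): "extent" ([centre column, centre row, width, height] in pixels, round what is visible of it).
- pinpoint(camera, name): "pixel" ([column, row] in pixels: a listed point, or the origin of a listed thing).
The state is a dict: "time_s": time; "q": joint angles; "qvel": joint speeds; "joint_efforts": joint torques, N m; "position": TCP position; "tool_rot": TCP orientation; "ft_force": force on the tool from outside, world axes, zero at the start; "wrist_torque": the same for the moment, N m; "grip_width": finger opening in m; "gripper_force": force on a finger pad.
Only numpy, scipy, OpenCV 4.12 (cv2) and the standard library are available. Lean on these libraries where they do the work, as an engineer would, in place of code of your own. Each camera call takes 0.05 s, during which the arm holds its last target. There are 200 camera calls.

### The job

Pack the small data logger from its dock into its open transport case: lift it out of the dock, set it down flat on the free worktop and let go, then take it again by its two short ends and lower it, without dropping it, flat onto the bottom of the pocket in the case. Then swing the lid over and press its front edge down until the catch snaps and the lid is fully shut. Leave the dish, the label roll and the beaker where they stand.

Things in the scene. Friction and masses are not known exactly. Their poses are not given: they have to be found in the camera images.
- logger: the data logger: a white rounded block with a dark screen on top, 42 (x) x 58 (y) x 26 (z) mm, 0.1 to 0.21 kg; origin at the centre of its underside, z up. It starts in the dock, lengthwise between the end posts, where only its two long sides (42 mm apart, facing its own +x and -x) can be gripped
- dock: dark grey fixed dock: a base 36 (x) x 90 (y) x 12 mm high with an end post 12 mm thick at each end of y, its top 36 mm above the worktop; 66 mm between the posts. The logger rests on the base, 12 mm above the worktop, its axes parallel to the dock's to begin with, and lifts straight up. Origin at the centre of the underside on the worktop
- case: light grey metal transport case, fixed to the worktop, 130 (x) x 160 (y) mm and 44 mm high to the rim, with a dark foam insert whose top is 42 mm above the worktop. Origin at the centre of the underside, +x towards the hinge, z up. The front, with the catch, is the -x side, towards the robot
- pocket (a point): centre of the foam pocket's bottom, 8 mm above the worktop, axes as the case's. Pocket 47 (x) x 63 (y) mm, 34 mm deep: the logger fits with 2.5 mm all round, long side along y, either way round, its top 8 mm below the foam. Beside each short end a finger channel, 34 mm wide (x) and as deep, reaches to 66 mm from the centre along y; no room for fingers along the long sides
- lid_hinge (a point): middle of the lid's hinge axis, which runs along the case's y, 65 mm behind its centre (+x), 44.5 mm above the worktop. The lid is a plate 160 mm wide (y), 7 mm thick (inner face on the axis, outer face 7 mm from it), reaching 133 mm from the hinge, with a thumb tab 44 mm wide to 144 mm and, at 140 mm, a tongue that reaches 19 mm inward
- case_lid (a joint): lid angle in rad: 0 fully shut, 1.57 upright; starts at 1.65 to 1.85, leaning a little away from the robot. A stiff hinge keeps it at any angle (about 1.5 N at the front edge moves it). At about 0.06 it meets the spring catch and stays ajar; a push of about 12 N near the front edge (more nearer the hinge) takes it past, and it snaps to 0 and stays
- lid_front (a point): point on the lid's outer face where to press: mid-width, 120 mm from the hinge axis, moves with the lid; with the lid shut it is 51.5 mm above the worktop
- dish: flat clear dish 63 mm across, 15 mm high, a bystander; origin at the centre of its underside
- roll: roll of white labels lying flat, 72 mm across, 30 mm high, a bystander; origin at the centre of its underside
- beaker: clear glass beaker 55 mm across, 68 mm high, a bystander; origin at the centre of its underside
There are look-alikes about, which are no part of the job. Leave any yellow look-alike of the logger alone.

How it is judged (in metres and radians):
On the way, in this order (a step that is already met when the one before it is completed fails the run):
1. the logger has been set down flat on the worktop away from the dock and let go (height (world z) of logger below 0.005 m and angle between logger's own z axis and vertical below 0.1 rad and horizontal distance between logger and dock above 0.05 m and contact force between logger and the fingers below 0.05 N), for 0.2 s.
2. the logger lies flat on the bottom of the pocket, let go, with the lid still open (horizontal distance between logger and pocket below 0.006 m and z of logger in the frame of pocket below 0.003 m and angle between logger's own z axis and vertical below 0.08 rad and contact force between logger and the fingers below 0.05 N and value of joint case_lid above 0.8 rad), for 0.2 s.
3. the lid has been pressed past the catch and is fully shut (value of joint case_lid below 0.02 rad), for 0.2 s.
At the end, for the whole second after the job is handed in: The lid is snapped shut (angle under 0.02 rad); the logger lies at rest and flat (within 0.08 rad) in the pocket, within 6 mm of its centre and 3 mm of its bottom; dish, roll and beaker are within 30 mm of where they stood (value of joint case_lid below 0.02 rad and horizontal distance between logger and pocket below 0.006 m and z of logger in the frame of pocket below 0.003 m and angle between logger's own z axis and vertical below 0.08 rad and linear speed of logger below 0.02 m/s and distance of each of dish, roll, beaker from where it was at the start of the episode below 0.03 m); the robot touches nothing.
It fails at once if the logger is dropped (falls freely faster than 0.45 m/s, a fall of about 10 mm) (linear speed of logger above 0.45 m/s and contact force between logger and the fingers below 0.05 N).
It fails at once if a bystander is pushed 30 mm or more from its place, or knocked over (distance of any of dish, roll, beaker from where it was at the start of the episode above 0.03 m or angle between beaker's own z axis and vertical above 0.5 rad).
It also fails if it takes over 72 s, if anything falls off the work surface, if the arm or the gripper's body presses on something with over 40 N, if the wrist force passes 120 N, or if a joint passes its speed limit or range.

## Working session

There is one attempt and no reset: what is moved stays moved. The work goes in short steps, Python scripts to look and compute and a tool call to move; the robot and the scene stay as the last step left them, time stands still between calls to the robot, and variables do not carry over. Pictures are saved under pics/ and viewed, at most 10 in all, crops included, and the job is handed in when it is done.

Besides the shell and the picture viewer there is one more tool, called as name(argument=value, ...) on one line, values as JSON. move_arm: Moves the arm, as the interface text tells. Its arguments: {"type":"object","properties":{"plan":{"type":"string"},"grip_force":{"type":"number"}},"required":["plan"]}

```bash
mkdir -p pics; ls; cat > h.py <<'E'
import numpy as np, cv2
from rig import env, viewer, recognise, pinpoint
def ray(c,px):
    K=c; u=np.array([(px[0]-K['cx'])/K['fx'],(px[1]-K['cy'])/K['fy']]); v=u.copy()
    for _ in range(20): v=u/(1+K['k1']*(v@v))
    R=np.array(K['R']);t=np.array(K['t'])
    return -R.T@t, R.T@np.array([v[0],v[1],1.])
def atz(c,px,z):
    o,d=ray(c,px); return o+d*(z-o[2])/d[2]
def dep(c,px,D):
    o,d=ray(c,px); return o+d*D
def tri(rays):
    A=np.zeros((3,3));b=np.zeros(3)
    for o,d in rays:
        d=d/np.linalg.norm(d);P=np.eye(3)-np.outer(d,d);A+=P;b+=P@o
    X=np.linalg.solve(A,b)
    return X,[np.linalg.norm(np.cross(X-o,d/np.linalg.norm(d))) for o,d in rays]
def proj(c,X):
    p=np.array(c['R'])@X+np.array(c['t']);v=p[:2]/p[2];v=v*(1+c['k1']*(v@v))
    return np.array([c['fx']*v[0]+c['cx'],c['fy']*v[1]+c['cy']])
E
python3 - <<'E'
from h import *
np.set_printoptions(precision=3,suppress=True)
ims=[]
for n in('top','side'):
    im,D=viewer.get_image(n); ims.append(im); np.save(f'pics/{n}_d.npy',D); np.save(f'pics/{n}.npy',im)
    c=viewer.calibration(n); print(n,ray(c,(256,192)),c['fx'],c['k1'])
    cv2.imwrite(f'pics/{n}0.png',im[:,:,::-1])
    for k in('logger','dock','case','pocket','lid_front','lid_hinge','dish','roll','beaker'):
        for r in pinpoint(n,k)[:4]:
            print(n,k,np.round(r['pixel'],1),round(r['conf'],2))
o=env.observe();print(o['time_s'],o['position'],np.array(o['tool_rot']),o['grip_width'])
E
```

```text
pics
top (array([0.425, 0.155, 1.321]), array([ 0.068, -0.011, -0.998])) 459.6720112384903 -0.07603945347411377
top logger [190.2 142.4] 0.87
top logger [211.  205.5] 0.62
top logger [210.7 167.8] 0.57
top dock [211.9 207.9] 0.62
top case [347.1 195.2] 0.56
top case [346.3 175.6] 0.2
top pocket [348.  199.8] 0.73
top lid_front [355.2 159.2] 0.59
top lid_hinge [346.  174.9] 0.71
top dish [270.1 229.8] 0.75
top roll [280.6 128.7] 0.59
top beaker [157.8 235.8] 0.78
side (array([0.013, 0.851, 0.581]), array([ 0.531, -0.664, -0.528])) 383.4663383433028 -0.09434114389298466
side logger [259.2 230.8] 0.65
side logger [229.4 214.8] 0.64
side logger [187.  217.2] 0.56
side dock [258.7 234.5] 0.62
side case [330.4 170.3] 0.58
side case [247.4 171.6] 0.3
side pocket [333.6 170.1] 0.55
side pocket [310.4 154.1] 0.27
side lid_front [303.1 115.1] 0.67
side lid_hinge [311.6 154.1] 0.67
side dish [314.1 214.4] 0.7
side roll [244.2 174.4] 0.79
side beaker [239.2 287. ] 0.89
1.0 [ 0.213 -0.507  0.231] [[ 0.922  0.386 -0.   ]
 [ 0.386 -0.922 -0.   ]
 [-0.     0.    -1.   ]] 0.08531816768826704
```

View pics/top0.png

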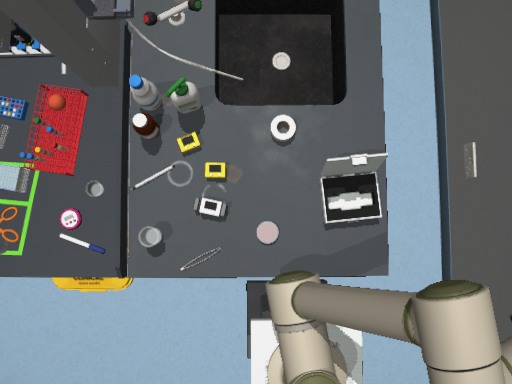

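View pics/side0.png

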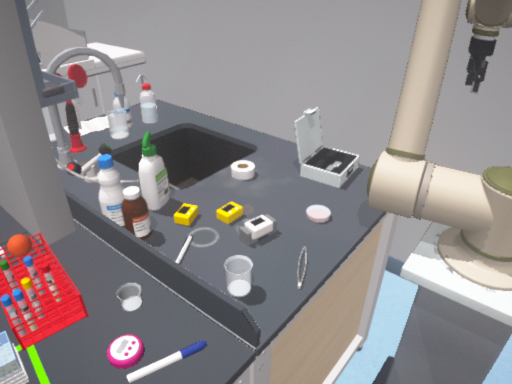

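```bash
python3 - <<'E'
from h import *
np.set_printoptions(precision=3,suppress=True)
ct=viewer.calibration('top');cs=viewer.calibration('side')
P={'log_a':((211,205.5),(259.2,230.8)),'log_b':((190.2,142.4),(187,217.2)),'log_c':((210.7,167.8),(229.4,214.8)),'dock':((211.9,207.9),(258.7,234.5)),
'case':((347.1,195.2),(330.4,170.3)),'pocket':((348,199.8),(333.6,170.1)),'lidf':((355.2,159.2),(303.1,115.1)),'hinge':((346,174.9),(311.6,154.1)),
'dish':((270.1,229.8),(314.1,214.4)),'roll':((280.6,128.7),(244.2,174.4)),'beaker':((157.8,235.8),(239.2,287))}
for k,(a,b) in P.items(): print(k,*tri([ray(ct,a),ray(cs,b)]))
E
```

```text
log_a [0.473 0.268 0.009] [np.float64(0.0030711782814043472), np.float64(0.003071178281404272)]
log_b [ 0.66   0.331 -0.001] [np.float64(0.0007414878623286088), np.float64(0.0007414878623287264)]
log_c [0.578 0.266 0.009] [np.float64(0.007333978677831815), np.float64(0.007333978677831843)]
dock [ 0.47   0.268 -0.001] [np.float64(0.0005979651425099213), np.float64(0.0005979651425098784)]
case [ 0.499 -0.125  0.002] [np.float64(0.005293753322985566), np.float64(0.005293753322985688)]
pocket [ 0.486 -0.125  0.007] [np.float64(0.003854281761146849), np.float64(0.003854281761146799)]
lidf [ 0.59  -0.107  0.169] [np.float64(0.006068381234207805), np.float64(0.0060683812342079485)]
hinge [ 0.558 -0.111  0.045] [np.float64(0.00022769597521587147), np.float64(0.00022769597521579268)]
dish [ 0.409  0.103 -0.005] [np.float64(0.0038470629501214017), np.float64(0.003847062950121472)]
roll [ 0.695  0.065 -0.   ] [np.float64(0.00455073637301941), np.float64(0.004550736373019675)]
beaker [ 0.392  0.426 -0.005] [np.float64(0.0032802527498685357), np.float64(0.003280252749868751)]
```

Top view: the white logger is in its dark dock at (211,207). Yellow look-alikes are at (190,142) and (215,170), and the case with its upright lid is at (350,195). Side view: white logger (258,230), yellow ones (187,215) and (230,212), case (330,165). I choose the white one in the dock, which triangulates to (0.47, 0.268), and move over it for a close look.

move_arm(plan="0.0325 -0.0398 0 0 0 0 0.0854;0.0325 -0.0398 0 0 0 0 0.0854;0.0325 -0.0398 0 0 0 0 0.0854;0.0325 -0.0398 0 0 0 0 0.0854;0.0325 -0.0398 0 0 0 0 0.0854;0.0325 -0.0398 0 0 0 0 0.0854;0.0325 -0.0398 0 0 0 0 0.0854;0.0325 -0.0398 0 0 0 0 0.0854;0.0325 -0.0398 0 0 0 0 0.0854;0.0325 -0.0398 0 0 0 0 0.0854;0.0325 -0.0398 0 0 0 0 0.0854;0.0325 -0.0398 0 0 0 0 0.0854")

```text
time_s: 2.5
position: [0.388, 0.0857, 0.2316]
tool_rot: [[0.922, 0.387, 0.001], [0.387, -0.922, -0.0], [0.001, 0.001, -1.0]]
ft_force: [2.3, -0.4, -0.9]
grip_width: 0.0859
gripper_force: 0.0
```

move_arm(plan="0.0325 -0.0398 0 0 0 0 0.0854;0.0325 -0.0398 0 0 0 0 0.0854;0.0325 -0.0398 0 0 0 0 0.0854;0 0 0 0 0 -0.172 0.0854;0 0 0 0 0 -0.172 0.0854;0 0 0 0 0 -0.172 0.0854;0 0 0 0 0 -0.172 0.0854;0 0 0 0 0 -0.172 0.0854;0 0 0 0 0 -0.172 0.0854;0 0 0 0 0 0 0.0854;0 0 0 0 0 0 0.0854")

```text
time_s: 3.88
position: [0.4315, 0.2318, 0.2314]
tool_rot: [[0.145, 0.989, 0.0], [0.989, -0.145, 0.0], [0.0, 0.0, -1.0]]
ft_force: [-0.1, 0.6, 0.8]
grip_width: 0.0856
gripper_force: 0.0
```

```bash
python3 - <<'E'
from h import *
np.set_printoptions(precision=3,suppress=True)
o=env.observe();print(o['time_s'],o['q'],o['position'],np.array(o['tool_rot']),o['grip_width'])
c=viewer.calibration('wrist');im,D=viewer.get_image('wrist')
cv2.imwrite('pics/w1.png',im[:,:,::-1]);np.save('pics/w1d.npy',D)
print(ray(c,(256,192)),proj(c,np.array([.47,.268,.038])))
for k in('logger','dock'):
    for r in pinpoint('wrist',k): print(k,r, atz(c,r['pixel'],.012))
E
```

```text
3.875 [14.362 15.755 83.516  0.001 80.726 22.688] [0.431 0.232 0.231] [[ 0.145  0.989  0.   ]
 [ 0.989 -0.145  0.   ]
 [ 0.     0.    -1.   ]] 0.08557492067738631
(array([0.442, 0.308, 0.375]), array([-0.053, -0.314, -0.948])) [292.69  115.925]
logger {'pixel': [389.9, 107.2], 'conf': 0.74} [0.573 0.259 0.012]
logger {'pixel': [293.4, 110.7], 'conf': 0.69} [0.473 0.27  0.012]
logger {'pixel': [466.0, 17.0], 'conf': 0.68} [0.65  0.335 0.012]
```

View pics/w1.png

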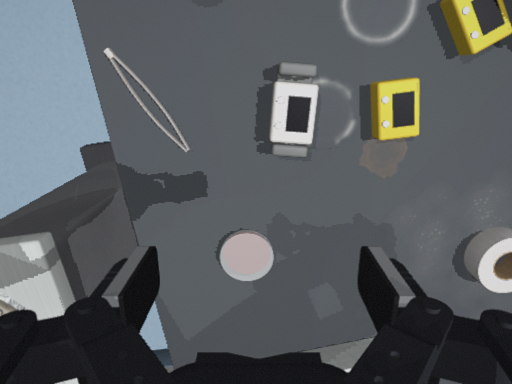

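Wrist view: white logger at (295,112) between dock posts at (298,70) and (290,150). The yellow look-alike at (395,108) is clear of the fingers. Next I measure the top face from depth, cross-checked against triangulation.

```bash
cat >> h.py <<'E'
def cloud(c,D):
    h,w=D.shape;uv=np.stack(np.meshgrid(np.arange(w),np.arange(h)),-1).reshape(-1,1,2).astype(np.float64)
    K=np.array([[c['fx'],0,c['cx']],[0,c['fy'],c['cy']],[0,0,1]])
    n=cv2.undistortPoints(uv,K,np.array([c['k1'],0,0,0,0.])).reshape(h,w,2)
    P=np.dstack([n*D[...,None],D]); return (P-np.array(c['t']))@np.array(c['R'])
def white(im,D,c,ctr,zlo,zhi,r=.06,thr=130):
    P=cloud(c,D);b=im.astype(int)
    m=(D>0)&(P[...,2]>zlo)&(P[...,2]<zhi)&(np.hypot(P[...,0]-ctr[0],P[...,1]-ctr[1])<r)&(b.min(2)>thr)
    return P[m],m
def rect(Q):
    (x,y),(a,b),th=cv2.minAreaRect((Q[:,:2]*1000).astype(np.float32))
    if a<b: a,b,th=b,a,th+90
    return x/1000,y/1000,a,b,(th+90)%180-90   # long side, short side, angle of the long side
E
python3 - <<'E'
from h import *
np.set_printoptions(precision=4,suppress=True)
c=viewer.calibration('wrist');D=np.load('pics/w1d.npy');im=cv2.imread('pics/w1.png')
for zl,zh in((.02,.06),(.034,.06)):
    Q,m=white(im,D,c,(.47,.268),zl,zh); print(len(Q),np.percentile(Q[:,2],[5,50,95]),rect(Q),Q.mean(0))
ct=viewer.calibration('top');cs=viewer.calibration('side')
for n,cc in(('top',ct),('side',cs)):
    i=np.load(f'pics/{n}.npy');d=np.load(f'pics/{n}_d.npy')
    Q,m=white(i,d,cc,(.47,.268),.03,.06);print(n,len(Q),np.median(Q[:,2]),rect(Q))
print(tri([ray(c,(293.4,110.7)),ray(ct,(211,205.5)),ray(cs,(259.2,230.8))]))
# screen centre in wrist & yellow free check
P=cloud(c,D);mm=(P[...,2]>.015)&(D>0)&(np.abs(P[...,0]-.47)<.09)&(np.abs(P[...,1]-.268)<.07)
q=P[mm]; 
for a in np.arange(.38,.56,.01): 
    s=q[(q[:,0]>a)&(q[:,0]<=a+.01)]; print(round(a,2),len(s),s[:,2].max() if len(s) else 0, end=' | ')
E
```

```text
2346 [0.0362 0.0386 0.0401] (0.47176345825195315, 0.2726270751953125, 85.54945373535156, 41.99918746948242, 77.41722869873047) [0.4702 0.2731 0.0384]
2331 [0.0363 0.0386 0.0401] (0.4717677001953125, 0.2726273193359375, 85.54541778564453, 42.00014877319336, 77.40291595458984) [0.4703 0.2731 0.0384]
top 268 0.0372970147422257 (0.4716280822753906, 0.272223388671875, 85.25347900390625, 40.68195724487305, 78.16368103027344)
side 360 0.03693114780906151 (0.47025238037109374, 0.27303439331054685, 88.00957489013672, 42.835086822509766, 78.05722045898438)
(array([0.4733, 0.2686, 0.0087]), [np.float64(0.0013461449740258086), np.float64(0.0026317512148215432), np.float64(0.0036049363730610907)])
0.38 4241 0.3091351321684756 | 0.39 1811 0.31911390012656426 | 0.4 2193 0.3216971754906713 | 0.41 1249 0.321975883959678 | 0.42 1299 0.31655899011214855 | 0.43 1190 0.31641087692905534 | 0.44 1408 0.32231774987899847 | 0.45 1886 0.32211518524648175 | 0.46 3188 0.3217774510959493 | 0.47 5404 0.31556584231887774 | 0.48 3905 0.3029688037438704 | 0.49 3269 0.3125363561180482 | 0.5 139 0.30196811200382784 | 0.51 0 0 | 0.52 0 0 | 0.53 0 0 | 0.54 0 0 | 0.55 481 0.028942874760632047 | 0.56 0 0 |
```

```bash
python3 - <<'E'
from h import *
np.set_printoptions(precision=4,suppress=True)
c=viewer.calibration('wrist');D=np.load('pics/w1d.npy');im=cv2.imread('pics/w1.png')
for thr in(160,190,210):
    Q,m=white(im,D,c,(.47,.268),.033,.06,thr=thr)
    m=cv2.morphologyEx(m.astype(np.uint8),cv2.MORPH_OPEN,np.ones((3,3)));n,l,s,_=cv2.connectedComponentsWithStats(m);k=1+s[1:,4].argmax()
    Q=cloud(c,D)[l==k];print(thr,len(Q),np.median(Q[:,2]),rect(Q))
E
```

```text
160 1723 0.03888965652906702 (0.4712220764160156, 0.27022479248046877, 57.400177001953125, 41.065940856933594, 77.5848617553711)
190 1541 0.03893391940986658 (0.4713275451660156, 0.270447021484375, 56.024452209472656, 39.9195671081543, 77.47866821289062)
210 1307 0.038982201401507384 (0.47146533203125, 0.27045187377929686, 54.31839370727539, 38.154396057128906, 77.77666473388672)
```

move_arm(plan="0.0439 0.0338 0 0 0 0 0.0854;0 0 0 0 0 0.071 0.0854;0 0 0.04 0 0 0 0.0854;0 0 0.04 0 0 0 0.0854;0 0 0.04 0 0 0 0.0854;0 0 0.03 0 0 0 0.0854;0 0 0 0 0 0 0.0854;0 0 0 0 0 0 0.0854", grip_force=40)

```text
time_s: 5.03
position: [0.4718, 0.2707, 0.0825]
tool_rot: [[0.212, 0.977, 0.002], [0.977, -0.212, 0.001], [0.001, 0.002, -1.0]]
ft_force: [0.0, 0.0, 0.2]
grip_width: 0.0856
gripper_force: 0.0
```

```bash
python3 - <<'E'
from h import *
np.set_printoptions(precision=4,suppress=True)
o=env.observe();p=np.array(o['position']);R=np.array(o['tool_rot']);print(p,R[:,1],np.degrees(np.arctan2(R[1,1],R[0,1])))
print('tool-frame offset to logger',R.T@(np.array([.4713,.2704,.012])-p))
c=viewer.calibration('wrist');im,D=viewer.get_image('wrist');cv2.imwrite('pics/w2.png',im[:,:,::-1])
Q,m=white(im,D,c,(.47,.268),.03,.06,thr=160)
m=cv2.morphologyEx(m.astype(np.uint8),cv2.MORPH_OPEN,np.ones((3,3)));n,l,s,_=cv2.connectedComponentsWithStats(m);k=1+s[1:,4].argmax()
Q=cloud(c,D)[l==k];print(len(Q),np.median(Q[:,2]),rect(Q))
E
```

```text
[0.4718 0.2707 0.0825] [ 0.9773 -0.2118  0.0017] -12.228535953029638
tool-frame offset to logger [-0.0004 -0.0006  0.0705]
3095 0.03889264469813394 (0.4716956787109375, 0.2727890625, 52.60367965698242, 41.120872497558594, 77.14604187011719)
```

View pics/w2.png

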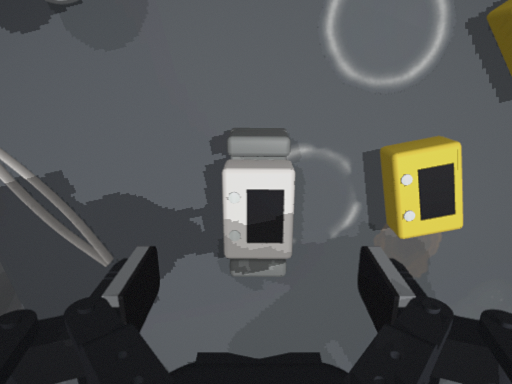

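Close view: the white logger at (258,208) is centred between the fingers at columns ~155 and ~360, so I descend and grip.

move_arm(plan="0 0 0.025 0 0 0 0.0854;0 0 0.025 0 0 0 0.0854;0 0 0.02 0 0 0 0.0854;0 0 0 0 0 0 0.0854;0 0 0 0 0 0 0.03;0 0 0 0 0 0 0.03;0 0 0 0 0 0 0.03;0 0 0 0 0 0 0.03;0 0 0 0 0 0 0.03;0 0 0 0 0 0 0.03", grip_force=40)

```text
time_s: 6.32
position: [0.4717, 0.2706, 0.0124]
tool_rot: [[0.211, 0.977, 0.002], [0.977, -0.211, 0.001], [0.001, 0.002, -1.0]]
ft_force: [-0.4, -0.6, 5.9]
grip_width: 0.041
gripper_force: 41.3
```

move_arm(plan="0 0 -0.01 0 0 0 0.03;0 0 -0.02 0 0 0 0.03;0 0 -0.025 0 0 0 0.03;0 0 -0.025 0 0 0 0.03;-0.0258 0.0155 0 0 0 0 0.03;-0.0258 0.0155 0 0 0 0 0.03;-0.0258 0.0155 0 0 0 0 0.03;-0.0258 0.0155 0 0 0 0 0.03;-0.0258 0.0155 0 0 0 0 0.03;-0.0258 0.0155 0 0 0 0 0.03;0 0 0 0 0 0 0.03;0 0 0 0 0 0 0.03")

```text
time_s: 7.82
position: [0.529, 0.0999, 0.0916]
tool_rot: [[0.211, 0.977, -0.0], [0.977, -0.211, 0.0], [0.0, -0.0, -1.0]]
ft_force: [-0.4, -0.1, -1.9]
grip_width: 0.0411
gripper_force: 40.8
```

```bash
python3 - <<'E'
from h import *
np.set_printoptions(precision=4,suppress=True)
o=env.observe();print(o['position'],o['grip_width'],o['ft_force'])
c=viewer.calibration('wrist');im,D=viewer.get_image('wrist');cv2.imwrite('pics/w3.png',im[:,:,::-1]);np.save('pics/w3.npy',im);np.save('pics/w3d.npy',D)
Q,m=white(im,D,c,o['position'][:2],.09,.14,thr=160)
print(len(Q),np.percentile(Q[:,2],[5,50,95]),rect(Q))
# plane fit: tilt of the top face
A=np.c_[Q[:,:2],np.ones(len(Q))];print(np.linalg.lstsq(A,Q[:,2],rcond=None)[0])
P=cloud(c,D);m=(D>0)&(P[...,2]>.008)&(P[...,2]<.07)&(np.hypot(P[...,0]-.53,P[...,1]-.10)<.1)
print('obstacles',m.sum(),P[m][:,:3].mean(0) if m.any() else '')
E
```

```text
[0.529  0.0999 0.0916] 0.041117741428305266 [-0.3825 -0.1493 -1.8802]
5141 [0.1166 0.118  0.1192] (0.5285733032226563, 0.09968986511230468, 57.274688720703125, 41.19883346557617, 77.62757110595703)
[-0.0133 -0.0061  0.1258]
obstacles 8 [0.4305 0.1082 0.0116]
```

View pics/w3.png

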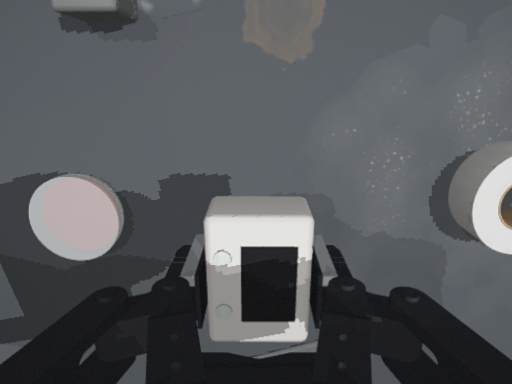

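The logger at (258,268) is held level, and there is free worktop around the target spot. I lower it.

move_arm(plan="0 0 0.03 0 0 0 0.03;0 0 0.03 0 0 0 0.03;0 0 0.018 0 0 0 0.03;0 0 0.006 0 0 0 0.03;0 0 0.004 0 0 0 0.03;0 0 0.0015 0 0 0 0.03;0 0 0 0 0 0 0.03;0 0 0 0 0 0 0.03")

```text
time_s: 8.88
position: [0.5295, 0.0995, 0.0022]
tool_rot: [[0.211, 0.977, 0.001], [0.977, -0.211, -0.0], [0.0, 0.001, -1.0]]
ft_force: [0.8, 1.1, -1.9]
grip_width: 0.0414
gripper_force: 40.8
```

move_arm(plan="0 0 0.001 0 0 0 0.03;0 0 0.001 0 0 0 0.03;0 0 0 0 0 0 0.03;0 0 0 0 0 0 0.03")

```text
time_s: 9.38
position: [0.5294, 0.0995, 0.0004]
tool_rot: [[0.211, 0.977, 0.001], [0.977, -0.211, -0.0], [0.0, 0.001, -1.0]]
ft_force: [-1.8, -0.5, 5.3]
grip_width: 0.0411
gripper_force: 41.6
```

move_arm(plan="0 0 0 0 0 0 0.05;0 0 0 0 0 0 0.07;0 0 0 0 0 0 0.0854;0 0 0 0 0 0 0.0854;0 0 0 0 0 0 0.0854;0 0 -0.03 0 0 0 0.0854;0 0 -0.04 0 0 0 0.0854;0 0 -0.04 0 0 0 0.0854;0 0 0 0 0 0 0.0854;0 0 0 0 0 0 0.0854")

```text
time_s: 10.62
position: [0.5288, 0.0995, 0.1091]
tool_rot: [[0.211, 0.977, -0.001], [0.977, -0.211, 0.0], [-0.0, -0.001, -1.0]]
ft_force: [0.7, 0.1, -0.5]
grip_width: 0.0853
gripper_force: 0.0
```

```bash
python3 - <<'E'
from h import *
np.set_printoptions(precision=4,suppress=True)
o=env.observe();p=np.array(o['position']);R=np.array(o['tool_rot']);print(p,o['q'],o['grip_width'],o['ft_force'])
c=viewer.calibration('wrist');im,D=viewer.get_image('wrist');np.save('pics/w4.npy',im);np.save('pics/w4d.npy',D)
Q,m=white(im,D,c,(.5294,.0995),.015,.05,thr=160)
m=cv2.morphologyEx(m.astype(np.uint8),cv2.MORPH_OPEN,np.ones((3,3)));n,l,s,_=cv2.connectedComponentsWithStats(m);k=1+s[1:,4].argmax()
Q=cloud(c,D)[l==k];print(len(Q),np.percentile(Q[:,2],[5,50,95]),rect(Q))
print([ (r['pixel'],r['conf'],atz(c,r['pixel'],0)) for r in pinpoint('wrist','logger')])
# case from the fixed cameras: bright points near rim height / foam pocket
for n in('top','side'):
    cc=viewer.calibration(n);i,d=viewer.get_image(n);np.save(f'pics/{n}.npy',i);np.save(f'pics/{n}_d.npy',d)
    P=cloud(cc,d);mm=(d>0)&(P[...,2]>.036)&(P[...,2]<.052)&(np.abs(P[...,0]-.49)<.1)&(np.abs(P[...,1]+.12)<.11)
    print(n,mm.sum(),rect(P[mm]),np.median(P[mm][:,2]))
E
```

```text
[0.5288 0.0995 0.1091] [-1.9588 27.6246 86.9061 -0.0001 65.5367 10.2454] 0.08531792212515171 [ 0.7027  0.128  -0.5252]
2761 [0.0256 0.0269 0.0281] (0.5289852905273438, 0.09939841461181641, 57.00273895263672, 41.11341857910156, 77.66647338867188)
[([260.6, 183.9], 0.62, array([0.5297, 0.0979, 0.    ]))]
top 1961 (0.4971861572265625, -0.1243043975830078, 161.29588317871094, 131.7741241455078, -84.24891996383667) 0.042313679461336406
side 891 (0.4984423828125, -0.12244097137451172, 164.6949920654297, 138.18531799316406, -85.0015320777893) 0.04053344683219023
```

move_arm(plan="0 0 0 0 0 -0.1745 0.0854;0 0 0 0 0 -0.1745 0.0854;0 0 0 0 0 -0.1745 0.0854;0 0 0 0 0 -0.1745 0.0854;0 0 0 0 0 -0.1745 0.0854;0 0 0 0 0 -0.1745 0.0854;0 0 0 0 0 -0.1745 0.0854;0 0 0 0 0 -0.1745 0.0854;0 0 0 0 0 -0.174 0.0854;0 0 0.03 0 0 0 0.0854;0 0 0 0 0 0 0.0854;0 0 0 0 0 0 0.0854")

```text
time_s: 12.32
position: [0.5296, 0.0995, 0.0802]
tool_rot: [[-0.977, 0.212, 0.0], [0.212, 0.977, -0.0], [-0.0, 0.0, -1.0]]
ft_force: [0.3, -0.1, 0.2]
grip_width: 0.0854
gripper_force: 0.0
```

```bash
python3 - <<'E'
from h import *
np.set_printoptions(precision=4,suppress=True)
o=env.observe();p=np.array(o['position']);R=np.array(o['tool_rot']);print(p,o['q'],np.degrees(np.arctan2(R[1,1],R[0,1])))
c=viewer.calibration('wrist');im,D=viewer.get_image('wrist')
Q,m=white(im,D,c,(.5294,.0995),.015,.05,thr=160)
m=cv2.morphologyEx(m.astype(np.uint8),cv2.MORPH_OPEN,np.ones((3,3)));n,l,s,_=cv2.connectedComponentsWithStats(m);k=1+s[1:,4].argmax()
Q=cloud(c,D)[l==k];r=rect(Q);print(len(Q),r)
print(R.T@(np.array([r[0],r[1],-.003])-p),R.T@(np.array([.529,.0994,-.003])-p))
E
```

```text
[0.5296 0.0995 0.0802] [ -1.957   29.822   88.773   -0.0007  61.3968 -79.6955] 77.7388841782996
3952 (0.52850537109375, 0.09895965576171875, 57.44025421142578, 41.25654983520508, 77.70122528076172)
[ 0.0009 -0.0007  0.0832] [ 0.0005 -0.0002  0.0832]
```

Aligned. I descend and grip the short ends.

move_arm(plan="0.0006 -0.0003 0.03 0 0 0 0.0854;0 0 0.03 0 0 0 0.0854;0 0 0.017 0 0 0 0.0854;0 0 0.005 0 0 0 0.0854;0 0 0 0 0 0 0.0854;0 0 0 0 0 0 0.045;0 0 0 0 0 0 0.045;0 0 0 0 0 0 0.045;0 0 0 0 0 0 0.045;0 0 0 0 0 0 0.045;0 0 0 0 0 0 0.045", grip_force=40)

```text
time_s: 13.75
position: [0.5291, 0.0993, -0.0012]
tool_rot: [[-0.977, 0.212, 0.002], [0.212, 0.977, -0.0], [-0.002, 0.0, -1.0]]
ft_force: [-0.4, -0.2, 6.4]
grip_width: 0.0575
gripper_force: 43.4
```

move_arm(plan="0 0 -0.01 0 0 0 0.045;0 0 -0.03 0 0 0 0.045;0 0 -0.05 0 0 0 0.045;0 0 -0.05 0 0 0 0.045;0 0 -0.05 0 0 0 0.045;0 0 -0.06 0 0 -0.157 0.045;0 0 0 0 0 -0.157 0.045;0 -0.054 0 0 0 0 0.045;0 -0.054 0 0 0 0 0.045;0 -0.054 0 0 0 0 0.045;0 -0.0535 0 0 0 0 0.045;0 0 0 0 0 0 0.045")

```text
time_s: 15.25
position: [0.5499, -0.1182, 0.2477]
tool_rot: [[-0.995, -0.096, -0.001], [-0.096, 0.995, -0.0], [0.001, -0.0, -1.0]]
ft_force: [0.2, 0.1, -1.3]
grip_width: 0.0572
gripper_force: 43.6
```

move_arm(plan="0 0 0 0 0 0 0.045;0 0 0 0 0 0 0.045")

```text
time_s: 15.5
position: [0.55, -0.1139, 0.2482]
tool_rot: [[-0.995, -0.102, 0.0], [-0.102, 0.995, 0.0], [-0.0, 0.0, -1.0]]
ft_force: [-0.0, 0.2, -1.6]
grip_width: 0.0575
gripper_force: 43.6
```

```bash
python3 - <<'E'
from h import *
np.set_printoptions(precision=4,suppress=True)
o=env.observe();p=np.array(o['position']);R=np.array(o['tool_rot']);print(p,o['q'],o['grip_width'],np.degrees(np.arctan2(R[1,1],R[0,1])))
c=viewer.calibration('wrist');im,D=viewer.get_image('wrist');np.save('pics/w5.npy',im);np.save('pics/w5d.npy',D);cv2.imwrite('pics/w5.png',im[:,:,::-1])
for k in('pocket','case'): print(k,[(r['pixel'],r['conf'],atz(c,r['pixel'],.008)) for r in pinpoint('wrist',k)])
Q,m=white(im,D,c,p[:2],p[2]+.01,p[2]+.04,thr=150);print('held',len(Q),np.percentile(Q[:,2],[5,50,95]),rect(Q),np.linalg.lstsq(np.c_[Q[:,:2],np.ones(len(Q))],Q[:,2],rcond=None)[0])
P=cloud(c,D);z=P[...,2];near=(D>0)&(np.abs(P[...,0]-.49)<.09)&(np.abs(P[...,1]+.12)<.1)
for lo,hi in((.03,.055),(-.01,.025)): 
    m=near&(z>lo)&(z<hi);print(lo,m.sum(),np.percentile(P[m],[1,50,99],axis=0))
E
```

```text
[ 0.55   -0.1139  0.2482] [ -23.7759   22.3588   70.6331    0.0102   87.0062 -119.6047] 0.0574663087404627 95.82823532161105
pocket [([254.5, 87.6], 0.96, array([ 0.485 , -0.1233,  0.008 ]))]
case [([252.9, 95.1], 0.56, array([ 0.493 , -0.1243,  0.008 ])), ([259.0, 251.8], 0.53, array([ 0.6807, -0.0984,  0.008 ]))]
held 4027 [0.2754 0.2764 0.2773] (0.5533242797851563, -0.11280092620849609, 56.63816452026367, 33.48615264892578, -83.84645509719849) [-0.0094  0.001   0.2817]
0.03 17172 [[ 0.4284 -0.2043  0.0343]
 [ 0.5082 -0.1243  0.0432]
 [ 0.5651 -0.0438  0.0524]]
-0.01 12620 [[ 0.401  -0.2191 -0.001 ]
 [ 0.4691 -0.1191  0.0016]
 [ 0.5719 -0.0209  0.0204]]
```

View pics/w5.png

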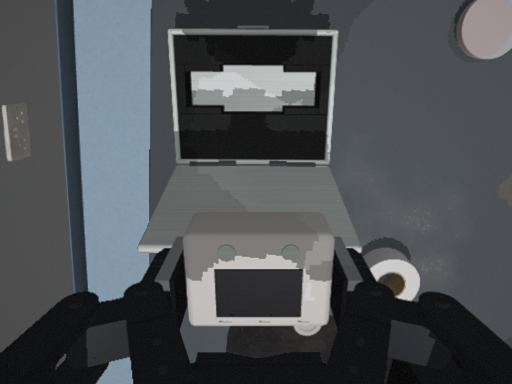

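The case rim spans columns 170–335 and rows 30–163. The bright pocket with its two finger channels is centred near (254,88). The lid is behind it and clear. I measure the pocket floor from depth.

```bash
python3 - <<'E'
from h import *
np.set_printoptions(precision=4,suppress=True)
c=viewer.calibration('wrist');im=np.load('pics/w5.npy');D=np.load('pics/w5d.npy')
P=cloud(c,D);z=P[...,2];roi=np.zeros(z.shape,bool);roi[40:158,178:328]=1
fl=roi&(D>0)&(z<.02);Q=P[fl];print('floor',len(Q),np.median(z[fl]),rect(Q))
top=roi&(z>.036)&(z<.055);print('foam z',np.median(z[top]))
rim=(D>0)&(z>.036)&(z<.055)&(np.abs(P[...,0]-.49)<.1)&(np.abs(P[...,1]+.12)<.1);r=rect(P[rim]);print('rim',r)
th=np.radians(r[4]-90 if r[4]>0 else r[4]+90) # x axis of the case
for th in(th,np.radians(5.8)):
  ex=np.array([np.cos(th),np.sin(th)]);ey=np.array([-ex[1],ex[0]]);c0=np.array(r[:2])
  u=(Q[:,:2]-c0)@ex;v=(Q[:,:2]-c0)@ey
  print(np.degrees(th),'v ext',np.percentile(v,[.5,99.5]),'u ext centre',np.percentile(u[abs(v)<.02],[1,99]),'u ext ends',np.percentile(u[abs(v)>.04],[1,99]))
  for nm,s in(('u',np.percentile(u[abs(v)<.02],[1,99]).mean()),): print('pocket est',c0+ex*s+ey*np.percentile(v,[.5,99.5]).mean())
# edges at ends for angle: midline fit of the channels
  bins=np.arange(-.06,.061,.008);mid=[(b,np.mean(np.percentile(u[(v>b-.004)&(v<b+.004)],[2,98]))) for b in bins]
  print(np.round(np.array(mid),4).tolist())
o=np.array(c['R']).T@-np.array(c['t']);print('cam',o)
ct=viewer.calibration('top');cs=viewer.calibration('side')
print(tri([ray(c,(254.5,87.6)),ray(ct,(348,199.8)),ray(cs,(333.6,170.1))]))
E
```

```text
floor 5075 0.008943664462785243 (0.4858165588378906, -0.12511386108398437, 132.99087524414062, 47.47838592529297, -84.56038331985474)
foam z 0.04292221311983911
rim (0.4966407470703125, -0.12418328094482421, 161.19357299804688, 133.93873596191406, -84.85090923309326)
5.149090766906738 v ext [-0.0662  0.0663] u ext centre [-0.0345  0.0128] u ext ends [-0.028   0.0063]
pocket est [ 0.4858 -0.1251]
[[-0.06, -0.0107], [-0.052, -0.0108], [-0.044, -0.0108], [-0.036, -0.0104], [-0.028, -0.0107], [-0.02, -0.0104], [-0.012, -0.0108], [-0.004, -0.0109], [0.004, -0.0106], [0.012, -0.0112], [0.02, -0.011], [0.028, -0.0109], [0.036, -0.0109], [0.044, -0.011], [0.052, -0.011], [0.06, -0.0111]]
5.8 v ext [-0.066   0.0664] u ext centre [-0.0345  0.0127] u ext ends [-0.0284  0.0065]
pocket est [ 0.4858 -0.1251]
[[-0.06, -0.0114], [-0.052, -0.0114], [-0.044, -0.0113], [-0.036, -0.0108], [-0.028, -0.0111], [-0.02, -0.0106], [-0.012, -0.0111], [-0.004, -0.0107], [0.004, -0.0108], [0.012, -0.0108], [0.02, -0.0107], [0.028, -0.0107], [0.036, -0.0105], [0.044, -0.0105], [0.052, -0.0105], [0.06, -0.0105]]
cam [ 0.4739 -0.1211  0.3917]
(array([ 0.4857, -0.1244,  0.0077]), [np.float64(0.0009450018372061771), np.float64(0.0041011170757797), np.float64(0.0037448641525037645)])
```

move_arm(plan="0.0325 -0.0023 0 0 0 0.0075 0.045;0.0325 -0.0023 0 0 0 0 0.045;0 0 0.045 0 0 0 0.045;0 0 0.045 0 0 0 0.045;0 0 0.045 0 0 0 0.045;0 0 0.043 0 0 0 0.045;0 0 0 0 0 0 0.045;0 0 0 0 0 0 0.045;0 0 0 0 0 0 0.045")

```text
time_s: 16.77
position: [0.4868, -0.1262, 0.0716]
tool_rot: [[-0.996, -0.093, 0.003], [-0.093, 0.996, -0.002], [-0.003, -0.002, -1.0]]
ft_force: [-0.2, 0.7, -1.2]
grip_width: 0.0575
gripper_force: 44.1
```

```bash
python3 - <<'E'
from h import *
np.set_printoptions(precision=4,suppress=True)
o=env.observe();p=np.array(o['position']);R=np.array(o['tool_rot']);print(p,o['grip_width'],np.degrees(np.arctan2(R[1,1],R[0,1])))
c=viewer.calibration('wrist');im,D=viewer.get_image('wrist');np.save('pics/w6.npy',im);np.save('pics/w6d.npy',D);cv2.imwrite('pics/w6.png',im[:,:,::-1])
P=cloud(c,D);z=P[...,2]
m=(D>0)&(z>p[2]+.020)&(z<p[2]+.034)&(np.hypot(P[...,0]-p[0],P[...,1]-p[1])<.045);m=cv2.morphologyEx(m.astype(np.uint8),cv2.MORPH_OPEN,np.ones((3,3)))
n,l,s,_=cv2.connectedComponentsWithStats(m);k=1+s[1:,4].argmax();Q=P[l==k];print('held',len(Q),np.median(Q[:,2]),rect(Q))
print('offset to pocket, tool axes',R.T@(np.array([.4858,-.1251,.0068])-p))
E
```

```text
[ 0.4868 -0.1262  0.0716] 0.05749314514335835 95.32564224383326
held 15781 0.09998832418692644 (0.486213134765625, -0.12543601989746095, 84.76121520996094, 42.45993423461914, -84.6437783241272)
offset to pocket, tool axes [0.0011 0.0014 0.0648]
```

View pics/w6.png

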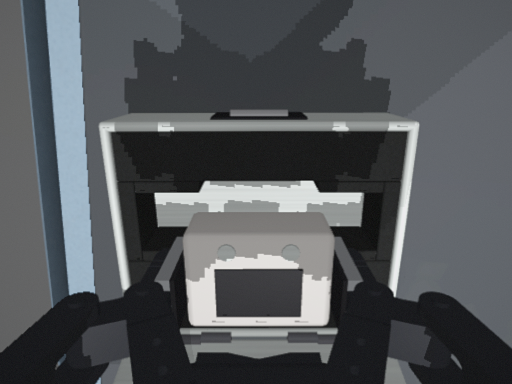

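The held logger (258,265) sits over the pocket, whose visible shoulders at columns 200–318 flank it symmetrically. I apply a small correction and lower it.

move_arm(plan="0.0008 0.0008 0.01 0 0 0 0.045;0 0 0.01 0 0 0 0.045;0 0 0 0 0 0 0.045;0 0 0 0 0 0 0.045;0 0 0 0 0 0 0.045")

```text
time_s: 17.45
position: [0.4852, -0.1253, 0.05]
tool_rot: [[-0.996, -0.093, 0.0], [-0.093, 0.996, -0.0], [-0.0, -0.0, -1.0]]
ft_force: [0.5, -0.1, -1.9]
grip_width: 0.0578
gripper_force: 44.2
```

move_arm(plan="-0.0004 0.0002 0.004 0 0 0 0.045;0 0 0.006 0 0 0 0.045;0 0 0.005 0 0 0 0.045;0 0 0.005 0 0 0 0.045;0 0 0 0 0 0 0.045")

```text
time_s: 18.08
position: [0.4853, -0.1249, 0.0294]
tool_rot: [[-0.996, -0.093, -0.001], [-0.093, 0.996, 0.0], [0.001, 0.0, -1.0]]
ft_force: [0.3, 0.0, -0.4]
grip_width: 0.0574
gripper_force: 44.2
```

Entry is free of contact. I continue to the bottom (TCP ≈ 0.007).

move_arm(plan="0 0 0.006 0 0 0 0.045;0 0 0.006 0 0 0 0.045;0 0 0.005 0 0 0 0.045;0 0 0.003 0 0 0 0.045;0 0 0.0015 0 0 0 0.045;0 0 0 0 0 0 0.045;0 0 0 0 0 0 0.045")

```text
time_s: 18.95
position: [0.4855, -0.125, 0.0084]
tool_rot: [[-0.996, -0.093, 0.0], [-0.093, 0.996, -0.0], [-0.0, -0.0, -1.0]]
ft_force: [-0.5, 0.1, -2.6]
grip_width: 0.0571
gripper_force: 44.2
```

move_arm(plan="0 0 0.001 0 0 0 0.045;0 0 0.0008 0 0 0 0.045;0 0 0 0 0 0 0.045;0 0 0 0 0 0 0.045")

```text
time_s: 19.45
position: [0.4855, -0.125, 0.0068]
tool_rot: [[-0.996, -0.093, 0.0], [-0.093, 0.996, -0.0], [-0.0, -0.0, -1.0]]
ft_force: [-1.8, 0.7, 5.0]
grip_width: 0.0569
gripper_force: 44.9
```

move_arm(plan="0 0 0 0 0 0 0.065;0 0 0 0 0 0 0.0854;0 0 0 0 0 0 0.0854;0 0 0 0 0 0 0.0854;0 0 -0.02 0 0 0 0.0854;0 0 -0.04 0 0 0 0.0854;0 0 -0.05 0 0 0 0.0854;0 0 -0.05 0 0 0 0.0854;0 0 -0.05 0 0 0 0.0854;0 0 0 0 0 0 0.0854;0 0 0 0 0 0 0.0854")

```text
time_s: 20.82
position: [0.485, -0.1248, 0.2157]
tool_rot: [[-0.996, -0.093, -0.001], [-0.093, 0.996, 0.001], [0.001, 0.001, -1.0]]
ft_force: [-0.1, -1.1, 0.1]
grip_width: 0.0853
gripper_force: 0.0
```

```bash
python3 - <<'E'
from h import *
np.set_printoptions(precision=4,suppress=True)
o=env.observe();p=np.array(o['position']);R=np.array(o['tool_rot']);print(p,o['q'],o['grip_width'],np.degrees(np.arctan2(R[1,1],R[0,1])))
c=viewer.calibration('wrist');im,D=viewer.get_image('wrist');cv2.imwrite('pics/w7.png',im[:,:,::-1])
P=cloud(c,D);z=P[...,2]
m=(D>0)&(np.hypot(P[...,0]-.4858,P[...,1]+.1251)<.045)&(z>.026)&(z<.0385);Q=P[m];print('logger top',len(Q),np.percentile(Q[:,2],[5,50,95]),rect(Q),np.linalg.lstsq(np.c_[Q[:,:2],np.ones(len(Q))],Q[:,2],rcond=None)[0])
m=(D>0)&(z<.02)&(np.abs(P[...,0]-.4858)<.03)&(np.abs(P[...,1]+.125)<.07);print('floor',m.sum(),np.median(z[m]))
# lid angle from points above the rim near the hinge (all cameras)
hx=np.array([.4966,-.1242])+.065*np.array([np.cos(.0945),np.sin(.0945)]);ex=np.array([np.cos(.0945),np.sin(.0945)]);ey=np.array([-ex[1],ex[0]])
for n in('top','side'):
    cc=viewer.calibration(n);i,d=viewer.get_image(n);G=cloud(cc,d);u=(G[...,:2]-hx)@ex;v=(G[...,:2]-hx)@ey;h=G[...,2]-.0445
    m=(d>0)&(abs(v)<.07)&(h>.03)&(h<.14)&(u>-.02)&(u<.09);A=np.c_[h[m],np.ones(m.sum())];s=np.linalg.lstsq(A,u[m],rcond=None)[0];print(n,m.sum(),'u=a h+b',s,'angle',np.pi/2+np.arctan(s[0]),'hmax',h[m].max())
E
```

```text
[ 0.485  -0.1248  0.2157] [ -27.9944   17.6525   83.4736    0.0013   78.9556 -123.3045] 0.08527592517764473 95.30980779189821
logger top 2866 [0.0305 0.0351 0.0368] (0.48717532348632814, -0.12521647644042969, 82.69277954101562, 46.4180908203125, -83.90473413467407) [-0.0122  0.0034  0.0411]
floor 2098 0.009192590469363113
top 607 u=a h+b [0.1786 0.0012] angle 1.7475492851644858 hmax 0.139974413200518
side 709 u=a h+b [0.1861 0.0003] angle 1.7547484098913482 hmax 0.13981543236433458
```

View pics/w7.png

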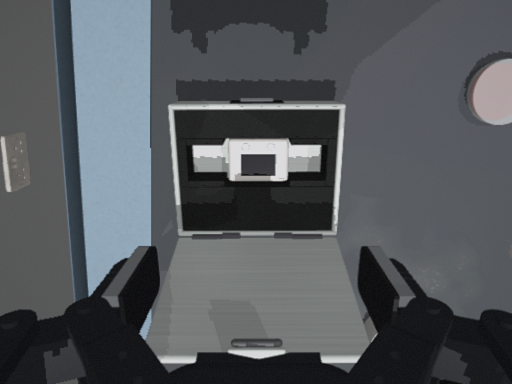

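The logger (258,160) lies flat in the pocket, top at 35 mm, and the lid angle is about 1.75 rad. Next I shut the fingers, go over the lid and come down behind it.

move_arm(plan="0 0 -0.05 0 0 0 0;-0.04 0 0 0 0 0 0;-0.05 0 0 0 0 0 0;-0.05 0 0 0 0 0 0;-0.012 0 0 0 0 0 0;0 0 0.03 0 0 0 0;0 0 0.03 0 0 0 0;0 0 0.04 0 0 0 0;0 0 0 0 0 0 0;0 0 0 0 0 0 0")

```text
time_s: 22.22
position: [0.6374, -0.1111, 0.1677]
tool_rot: [[-0.996, -0.093, 0.001], [-0.093, 0.996, -0.0], [-0.001, -0.001, -1.0]]
ft_force: [-0.6, -0.0, 0.5]
grip_width: -0.0
gripper_force: 0.0
```

move_arm(plan="0.02 0 0 0 0 0 0;0.01 0 0 0 0 0 0;0.01 0 0 0 0 0 0;0.01 0 0 0 0 0 0;0.01 0 0 0 0 0 0;0 0 0 0 0 0 0")

```text
time_s: 22.98
position: [0.5764, -0.1165, 0.1666]
tool_rot: [[-0.996, -0.092, -0.001], [-0.092, 0.996, 0.0], [0.001, 0.0, -1.0]]
ft_force: [0.3, -0.1, -0.1]
grip_width: 0.0002
gripper_force: 0.0
```

```bash
cat >> h.py <<'E'
def lid():
    ex=np.array([np.cos(.0945),np.sin(.0945)]);hx=np.array([.4966,-.1242])+.065*ex;ey=np.array([-ex[1],ex[0]])
    for n in('top','side'):
        cc=viewer.calibration(n);i,d=viewer.get_image(n);cv2.imwrite(f'pics/{n}_lid.png',i[:,:,::-1]);G=cloud(cc,d);u=(G[...,:2]-hx)@ex;v=(G[...,:2]-hx)@ey;h=G[...,2]-.0445
        r=np.hypot(u,h);m=(d>0)&(abs(v)>.03)&(abs(v)<.078)&(r>.05)&(r<.14)&(h>.012)&(u>-.14)&(u<.09);a=np.arctan2(h[m],-u[m])
        print(n,m.sum(),'lid angle',np.round(np.percentile(a,[10,25,50,75,90]),3))
E
python3 -c "
from h import *
lid()"
```

```text
top 80 lid angle [1.534 1.538 1.546 1.568 1.586]
side 309 lid angle [1.502 1.524 1.541 1.551 1.559]
```

move_arm(plan="0.0152 0 0.0008 0 0 0 0;0.0152 0 0.0018 0 0 0 0;0.0147 0 0.004 0 0 0 0;0.014 0 0.0062 0 0 0 0;0.0132 0 0.0077 0 0 0 0;0.0122 0 0.0092 0 0 0 0;0 0 0 0 0 0 0")

```text
time_s: 23.95
position: [0.4925, -0.1242, 0.1364]
tool_rot: [[-0.996, -0.092, -0.001], [-0.092, 0.996, 0.001], [0.001, 0.001, -1.0]]
ft_force: [1.5, 0.9, 0.6]
grip_width: 0.0
gripper_force: 0.0
```

```bash
python3 -c "
from h import *
lid();print(env.observe()['position'])"
```

```text
top 359 lid angle [0.84  0.857 0.875 0.905 0.935]
side 81 lid angle [0.799 0.818 0.847 0.87  0.894]
[ 0.49350291 -0.12438964  0.13704359]
```

The lid follows (about 0.8, with outer-face points reading slightly high). I continue down.

move_arm(plan="0.0105 0 0.011 0 0 0 0;0.0098 0 0.0116 0 0 0 0;0.0065 0 0.0105 0 0 0 0;0.0054 0 0.0109 0 0 0 0;0.0035 0 0.0087 0 0 0 0;0.0025 0 0.0086 0 0 0 0;0.0025 0 0.0119 0 0 0 0;0 0 0 0 0 0 0;0 0 0 0 0 0 0")

```text
time_s: 25.18
position: [0.4526, -0.1281, 0.0637]
tool_rot: [[-0.996, -0.093, 0.0], [-0.093, 0.996, -0.0], [-0.0, -0.0, -1.0]]
ft_force: [-0.3, 0.5, -0.3]
grip_width: -0.0001
gripper_force: 0.0
```

move_arm(plan="0.006 0 0.003 0 0 0 0;0.004 0 0.003 0 0 0 0;0 0 0.003 0 0 0 0;0 0 0.002 0 0 0 0;0 0 0.001 0 0 0 0;0 0 0 0 0 0 0")

```text
time_s: 25.92
position: [0.4421, -0.1289, 0.0514]
tool_rot: [[-0.996, -0.093, -0.001], [-0.093, 0.996, 0.0], [0.001, 0.0, -1.0]]
ft_force: [-0.0, -0.2, -0.9]
grip_width: -0.0004
gripper_force: 0.0
```

move_arm(plan="0 0 0.001 0 0 0 0;0 0 0.001 0 0 0 0;0 0 0 0 0 0 0;0 0 0 0 0 0 0")

```text
time_s: 26.42
position: [0.4423, -0.129, 0.0509]
tool_rot: [[-0.996, -0.093, 0.0], [-0.093, 0.996, -0.001], [-0.0, -0.001, -1.0]]
ft_force: [-5.5, 1.5, 20.0]
grip_width: -0.0002
gripper_force: 10.5
```

A firm stop with 20 N at 0.051 m means the lid is shut. I retreat upward and verify.

move_arm(plan="0 0 -0.005 0 0 0 0;0 0 -0.03 0 0 0 0;0 0 -0.05 0 0 0 0;0 0 -0.05 0 0 0 0;0 0 -0.05 0 0 0 0;0 0 0 0 0 0 0;0 0 0 0 0 0 0;0 0 0 0 0 0 0")

```text
time_s: 27.42
position: [0.442, -0.1287, 0.2332]
tool_rot: [[-0.996, -0.093, -0.003], [-0.093, 0.996, 0.002], [0.002, 0.002, -1.0]]
ft_force: [-0.1, 0.6, -0.2]
grip_width: 0.0001
gripper_force: 0.0
```

```bash
python3 - <<'E'
from h import *
np.set_printoptions(precision=4,suppress=True)
o=env.observe();print(o['time_s'],o['position'],o['ft_force'])
ex=np.array([np.cos(.0945),np.sin(.0945)]);hx=np.array([.4966,-.1242])+.065*ex;ey=np.array([-ex[1],ex[0]])
for n in('wrist','top','side'):
    c=viewer.calibration(n);im,D=viewer.get_image(n);cv2.imwrite(f'pics/end_{n}.png',im[:,:,::-1]);G=cloud(c,D);s=-(G[...,:2]-hx)@ex;v=(G[...,:2]-hx)@ey;z=G[...,2]
    m=(D>0)&(s>.01)&(s<.128)&(abs(v)<.075)&(z>.03)&(z<.075)
    print(n,m.sum(),'slope,z0',np.linalg.lstsq(np.c_[s[m],np.ones(m.sum())],z[m],rcond=None)[0],np.median(z[m&(s>.11)]))
for k in('dish','roll','beaker'):
    a=pinpoint('top',k)[0]['pixel'];b=pinpoint('side',k)[0]['pixel'];print(k,a,b)
E
```

```text
27.425 [ 0.442  -0.1287  0.2332] [-0.1486  0.5788 -0.2268]
wrist 14626 slope,z0 [-0.004   0.0539] 0.05292057882211176
top 1826 slope,z0 [0.0007 0.0523] 0.05179195115539918
side 814 slope,z0 [-0.0001  0.0509] 0.050265333788738806
dish [267.8, 231.8] [315.1, 214.7]
roll [281.5, 129.6] [245.1, 173.9]
beaker [155.9, 236.6] [238.9, 289.5]
```

View pics/end_side.png

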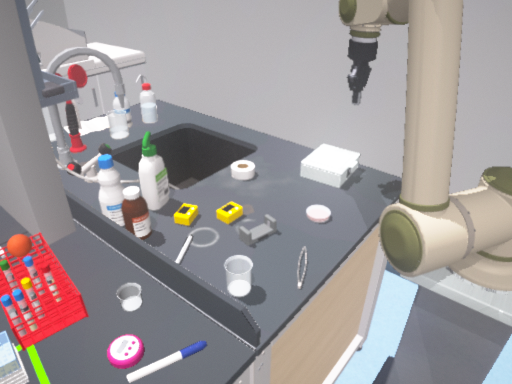

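The case (330,163) is shut flat (slope about 0), the dock (258,232) is empty, and the bystanders are in place. I hand in.

```bash
python3 -c "
from rig import env
print(env.close_job())"
```

```text
the job is handed in; nothing more can be done
None
```

The logger is packed flat in the pocket and the lid is pressed shut; dish, roll and beaker stand where they were, and the job was handed in at about 27.6 s of 72 s (no verdict came back).

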